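# Uncover and press the cabinet release

### The job

The key cabinet's release plunger sits in the dark timber housing on the turntable, under a loose flat cover. Tip the cover up by its overhanging front edge until it stands on the housing's back ledge, leaning against the wire rest, then press the plunger fully down to its stop and let it spring back. Leave the cover leaning on the rest, do not let it fall off the housing, and do not disturb the other things on the turntable.

Things in the scene. Friction and masses are not known exactly. Their poses are not given: they have to be found in the camera images.
- housing: Dark timber release unit fixed on the round spruce turntable (top 8 mm above the slate). Origin: centre of its underside; x from its front (facing the robot) to its back, y to its left, z up. Open-topped box with 6 mm walls, rim at z=78 mm; outer faces: front x=-55 mm, sides y=+-58 mm. A solid block, x=35 to 80 mm, forms its back.
- cover: Loose flat aluminium cover, 140 (x) by 112 (y) by 8 mm, 0.2 kg, not hinged, lying on the housing's rim. Origin: centre of its underside; x to the back, z out of its top face. Its front overhangs the housing's front wall by 30 mm, free below; its back edge lies on the ledge. Leaning on the rest, its top face touches the bars and it is turned 104 degrees from flat.
- cover_lip (a point): Middle of the lower edge of the cover's overhanging front (70 mm in front of the cover's origin).
- cover_back (a point): Middle of the lower edge of the cover's back (70 mm behind the cover's origin); the cover turns about this edge.
- ledge (a point): Where the cover's back edge lies at first: on the ledge, the top of the housing's back block, at x=55, z=78 mm of the housing. A steel lug 20 mm high, 7 mm thick stands at each end of the ledge (inner faces y=+-59 mm).
- rest_top (a point): Middle of the top bar of the wire rest, x=93, z=178 mm of the housing. The rest is two 8 mm steel bars at y=+-35 mm, joined at the top, rising from the ledge at x=66 mm (about 8 mm behind the cover), reclined 14 degrees.
- plunger (a joint): Spring plunger in the housing, m: 0 = up (at rest), 0.010 = fully down at its stop; about 6 N holds it down; it springs back.
- plunger_top (a point): Centre of the top of the plunger's round steel head, 36 mm across; 8 mm in front of the housing's origin, 66 mm above it (12 mm below the rim), hidden by the cover at first.
- lock: Brass cylinder lock standing on its collar, 54 mm across, 43 mm high; leave alone. Origin: centre of the underside.
- handle: Steel lever door handle on a square plate, 120 mm long, 53 mm high; leave alone. Origin: underside, near its middle.
- torch: Black rubber-gripped torch, lying, 120 mm long, 38 mm across; leave alone. Origin: underside, middle.
- tin: Red enamel fuse tin, closed, 76 mm across, 52 mm high; leave alone. Origin: centre of the underside.
Mind the look-alikes: they are no part of the job. What is meant by the cover is not brown, orange or purple, and is the larger of those in its own colour.

How it is judged (in metres and radians):
On the way, in this order (a step that is already met when the one before it is completed fails the run):
1. the cover stands on the back ledge, leaning still against the wire rest (angle between cover's own z axis and vertical between 1.66 and 1.98 rad and x of cover_back in the frame of housing between 0.03 and 0.08 m and y of cover_back in the frame of housing between -0.015 and 0.015 m and z of cover_back in the frame of housing between 0.07 and 0.09 m and angle between the y axis of cover and the y axis of housing, either way round below 0.2 rad and linear speed of cover below 0.03 m/s), for 0.3 s.
2. the plunger is pressed fully down to its stop, with the cover still leaning (value of joint plunger above 0.009 m and angle between cover's own z axis and vertical between 1.66 and 1.98 rad), for 0.1 s.
At the end, for the whole second after the job is handed in: The cover is at rest on the back ledge, between the lugs (back edge within 15 mm of the middle, square within 0.2 rad), leaning on the wire rest, top face to the bars, turned 95 to 113 degrees from flat. The plunger, having been pressed at least 9 of its 10 mm, is up again (within 2 mm) (all of step 1 and value of joint plunger below 0.002 m); the robot touches nothing.
It fails at once if the cover is dropped off the housing (z of cover in the frame of housing below 0.06 m).
It fails at once if another thing on the turntable is shoved more than 25 mm (distance of any of lock, handle, torch, tin from where it was at the start of the episode above 0.025 m).
It also fails if it takes over 54 s, if anything falls off the work surface, if the arm or the gripper's body presses on something with over 40 N, if the wrist force passes 120 N, or if a joint passes its speed limit or range.

### The arm

A 6-joint arm with a two-finger parallel gripper is mounted at the origin on the work surface. World frame = base frame: x ahead of the robot, y to its left, z up, the work surface at z = 0. Lengths are in mm, angles in degrees, forces in N, time in s.
With the tool pointing down it reaches from about 350 to 850 mm from the base axis. Payload 8.1 kg.
Tool frame: the origin (TCP) lies midway between the tips of the shut fingers; the grasp point (between the pads) lies 19 mm behind it; z points along the fingers, y is the line along which they close (so a half turn about z gives the same grasp; the last joint's range is limited). The gripper opens to 85 mm and grips with 20 to 120 N. Pads are 22 mm wide; open, the fingers measure 114 mm over their backs; the gripper's body (76 mm by 85 mm) begins 54 mm behind the grasp point. The pads swing forward as they close: fully open they stand 13 mm farther back than shut.
Start: joints at [-69.294, 7.471, 85.268, -0, 87.261, -4.893], TCP at [259.269, -541.096, 194.492] pointing down, gripper open.
Joint ranges: [-169.43, 169.43], [-51.17, 129.36], [1.28, 143.12], [-76.62, 256.62], [0, 156.53], [-152.29, 152.29]. Speed limits (degrees/s): [136.94, 136.94, 159.86, 180, 180, 180].

### API

Orientations are given as [roll, pitch, yaw] about the fixed x, y, z axes, in that order (R = Rz(yaw) Ry(pitch) Rx(roll)).
In Python, from bench import sensors, optics, r gives the robot as it stands.
- The arm moves only by the tool apply_moves, never from a script. Its argument "targets" is a list of rows, each a list of 7 numbers: the shift along the tool's x, y, z in mm, then the turn, a rotation vector about the tool's x, y, z in rad, then the closure, from 0 (fully open) to 1 (shut). In form: [[x, y, z, wx, wy, wz, claw], ...]. A call has 1 to 20 rows; each row shifts and turns the commanded pose from where the row before left it, along the tool's axes as they then stand; what a row does not reach is not made up. A row lasts 1/8 s, in which the tool goes at most 62.5 mm and 10.7 degrees, less where a joint would pass 70% of its speed; a pose out of reach is approached as far as the arm can. A call is refused whole if a number of a shift passes 62.5 or a number of a turn 0.188, either way. A call with a gripper value outside its range is refused whole. The fingers move at their own pace and stop on an object; "force" is the grip in N (left out, the last holds). Time passes only in rows, so rows that do not move let the fingers close. It gives the time, the measured TCP pose, the force, the opening and the grip force at its end, in the units of the state.
- sensors.sense(): the state, without advancing time (a new reading comes with each control period).
- optics.snapshot(name): name is "scene" or "top"; returns the picture (400x640x3 uint8, red, green, blue); there is no depth.
- optics.get_calibration(name): a dict with "camera_matrix" (3x3 intrinsics, pixels), "pose" (4x4, takes a point from camera to world coordinates). Camera axes: x right, y down, z forward; pixel columns grow to the right and rows downward; lengths in mm; the calibration is good to about 2 mm. A picture is of the moment at which its call begins. get_calibration takes no time and is no camera call.
- r.hand_in(): hands the job in; it is judged then, once.
The state is a dict: "time": time; "joint_pos": joint angles; "qd": joint speeds; "joint_efforts": joint torques, N m; "tool_pos": TCP position; "tcp_rot": TCP orientation; "ft_force": force on the tool from outside, world axes, zero at the start; "wrist_torque": the same for the moment, N m; "finger_gap": finger opening in mm; "grip_force": force on a finger pad.
Only numpy, scipy, OpenCV 4.12 (cv2) and the standard library are available. Lean on these libraries where they do the work, as an engineer would, in place of code of your own. Each camera call takes 0.05 s, during which the arm holds its last target. There are 200 camera calls.

## Working session

There is one attempt and no reset: what is moved stays moved. The work goes in short steps, Python scripts to look and compute and a tool call to move; the robot and the scene stay as the last step left them, time stands still between calls to the robot, and variables do not carry over. Pictures are saved under pics/ and viewed, at most 10 in all, crops included, and the job is handed in when it is done.

Besides the shell and the picture viewer there is one more tool, called after "Call:" as name(argument=value, ...) on one line, values as JSON. apply_moves: Moves the arm, as the interface text tells. Its arguments: {"type":"object","properties":{"targets":{"type":"array"},"force":{"type":"number"}},"required":["targets"]}

```bash
mkdir -p pics; ls; python3 - <<'E'
from bench import sensors, optics, r
import cv2,numpy as np
for n in("scene","top"):
    im=optics.snapshot(n); cv2.imwrite(f"pics/{n}0.png",im[:,:,::-1])
    c=optics.get_calibration(n); print(n,np.round(c["camera_matrix"],1).tolist(),np.round(c["pose"],3).tolist())
print(sensors.sense())
E
```

```text
pics
scene [[444.0, 0.0, 319.2], [0.0, 444.0, 202.1], [0.0, 0.0, 1.0]] [[0.879, 0.401, -0.26, 846.252], [0.477, -0.754, 0.452, -689.531], [-0.015, -0.521, -0.853, 1299.647], [0.0, 0.0, 0.0, 1.0]]
top [[423.2, 0.0, 317.0], [0.0, 423.2, 201.2], [0.0, 0.0, 1.0]] [[-0.015, -0.994, 0.104, 388.635], [-1.0, 0.017, 0.021, -59.757], [-0.023, -0.104, -0.994, 1100.221], [0.0, 0.0, 0.0, 1.0]]
{'time': 0.1, 'joint_pos': array([-6.92915562e+01,  7.51309896e+00,  8.53239081e+01, -9.58952434e-04,
        8.72640283e+01, -4.89225612e+00]), 'qd': array([ 0.07847169, -0.00078714, -0.19166572,  0.03620653, -0.07508233,
       -0.08360941]), 'joint_efforts': array([ 9.03287528e-04, -5.70952892e+01, -5.01940119e+01, -1.79902395e-04,
        8.27124633e-03, -1.00628595e-04]), 'tool_pos': array([ 259.07232596, -540.53736545,  193.51692924]), 'tcp_rot': array([-1.79899251e+02, -7.66222942e-03,  2.56007398e+01]), 'ft_force': array([-0.66543894, -0.72409743, -0.05820895]), 'wrist_torque': array([-0.01104243,  0.0302958 ,  0.02511527]), 'grip_force': 0.0, 'finger_gap': 85.47940393816408}
```

View pics/scene0.png

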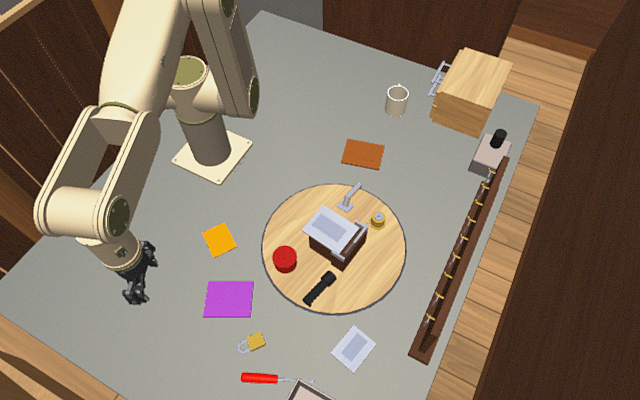

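View pics/top0.png

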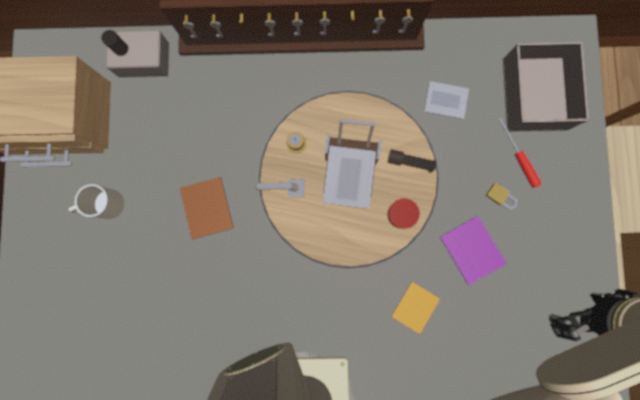

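The scene image shows these candidates: a grey plate on the housing at (330,230), a smaller grey plate on the slate at (353,348), brown at (363,154), orange at (219,240) and purple at (229,299). In the top image the same plates are at (350,177), (447,100), (207,208), (416,308) and (473,250). I choose the grey plate on the housing, which is the larger of the two greys. The rest is at top (355,130).

```bash
cat > h.py <<'E'
import cv2,numpy as np
from bench import sensors, optics, r
C={n:optics.get_calibration(n) for n in("scene","top")}
def ray(n,p):
    K=np.array(C[n]["camera_matrix"]);T=np.array(C[n]["pose"])
    d=T[:3,:3]@np.linalg.solve(K,[p[0],p[1],1.]);return T[:3,3],d/np.linalg.norm(d)
def plane(n,p,z):
    o,d=ray(n,p);return o+d*(z-o[2])/d[2]
def tri(ps,pt):
    o1,d1=ray("scene",ps);o2,d2=ray("top",pt)
    s=np.linalg.lstsq(np.c_[d1,-d2],o2-o1,rcond=None)[0]
    a,b=o1+s[0]*d1,o2+s[1]*d2;return (a+b)/2,np.linalg.norm(a-b)
def proj(n,P):
    T=np.linalg.inv(np.array(C[n]["pose"]));q=np.array(C[n]["camera_matrix"])@(T[:3,:3]@np.array(P)+T[:3,3]);return q[:2]/q[2]
E
python3 - <<'E'
from h import *
out=[]
for n,c in(("scene",(330,230)),("top",(350,177))):
    im=cv2.imread(f"pics/{n}0.png");hsv=cv2.cvtColor(im,cv2.COLOR_BGR2HSV)
    u,v=c;print(n,im[v,u],hsv[v,u],[im[v+d,u].tolist() for d in(-45,-35,-28,-22,22,28,35,45)])
    w=50;cr=cv2.resize(im[v-w:v+w,u-w:u+w],(396,396),interpolation=cv2.INTER_CUBIC);out.append(cr)
    m=((im[:,:,0].astype(int)-im[:,:,2]>8)&(im[:,:,0]>140)).astype(np.uint8)
    m=cv2.morphologyEx(m,cv2.MORPH_OPEN,np.ones((5,5)))
    for k in cv2.findContours(m,cv2.RETR_EXTERNAL,cv2.CHAIN_APPROX_NONE)[0]:
        if cv2.contourArea(k)>600: print(cv2.contourArea(k),np.round(cv2.boxPoints(cv2.minAreaRect(k)),1).tolist(), cv2.approxPolyDP(cv2.convexHull(k),4,True)[:,0].tolist())
cv2.imwrite("pics/crop0.png",np.hstack(out))
E
```

```text
scene [206 181 175] [114  38 206] [[142, 208, 241], [146, 208, 235], [141, 199, 232], [141, 196, 228], [28, 42, 66], [19, 39, 58], [144, 205, 238], [51, 51, 53]]
1047.5 [[329.6000061035156, 352.70001220703125], [353.3999938964844, 324.1000061035156], [377.0, 343.79998779296875], [353.20001220703125, 372.29998779296875]] [[356, 327], [374, 346], [351, 370], [332, 350]]
1565.0 [[204.0, 281.0], [252.0, 281.0], [252.0, 316.0], [204.0, 316.0]] [[252, 281], [249, 316], [204, 316], [208, 282]]
1364.5 [[301.8999938964844, 229.39999389648438], [323.20001220703125, 201.10000610351562], [358.5, 227.60000610351562], [337.29998779296875, 256.0]] [[321, 207], [356, 226], [338, 253], [304, 231]]
top [166 156 155] [117  17 166] [[126, 157, 181], [61, 74, 96], [176, 167, 167], [184, 175, 174], [170, 160, 161], [166, 163, 168], [127, 159, 183], [128, 160, 183]]
2279.5 [[440.20001220703125, 236.60000610351562], [477.3999938964844, 214.8000030517578], [505.79998779296875, 263.0], [468.6000061035156, 284.8999938964844]] [[478, 218], [504, 264], [467, 282], [443, 235]]
919.5 [[332.79998779296875, 197.89999389648438], [339.79998779296875, 152.3000030517578], [364.0, 156.0], [357.0, 201.60000610351562]] [[357, 156], [362, 169], [356, 200], [336, 198], [341, 155]]
1046.0 [[425.0, 110.69999694824219], [430.29998779296875, 81.5], [468.29998779296875, 88.4000015258789], [463.0, 117.5999984741211]] [[430, 83], [465, 88], [463, 116], [427, 110]]
```

View pics/crop0.png

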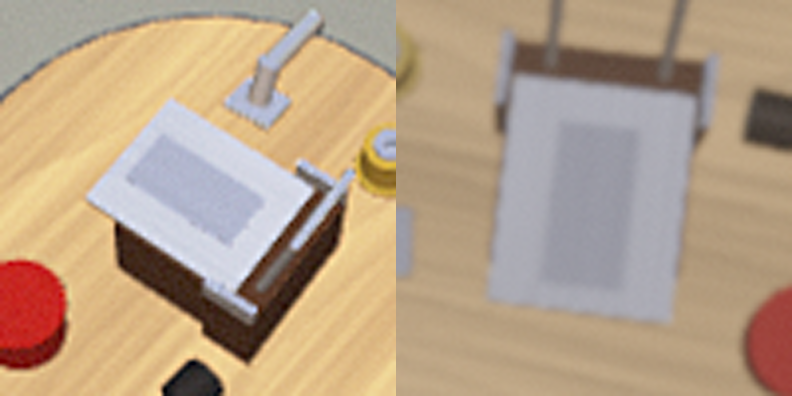

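The crop confirms a large grey plate lying on the dark housing. In crop pixels its corners are (170,98), (85,200), (242,285) and (318,190) in the scene half, and (94,300), (276,322), (302,95) and (121,75) in the top half. The rest and the two lugs are at its back. I'll refine the corners and triangulate.

```bash
cat > m.py <<'E'
from h import *
S=dict(scene=[(170,98),(85,200),(242,285),(318,190)],top=[(94,300),(276,322),(302,95),(121,75)]) # FL FR BR BL
P={}
for n,c in(("scene",(330,230)),("top",(350,177))):
    im=cv2.imread(f"pics/{n}0.png")
    g=im[:,:,0]
    p=(np.array(S[n],np.float32)+.5)/3.96-.5+np.array(c)-50
    q=cv2.cornerSubPix(g,p.astype(np.float32).reshape(-1,1,2).copy(),(3,3),(-1,-1),(3,50,.01))[:,0]
    print(n,np.round(p,1).tolist(),np.round(q,1).tolist());P[n]=q
X=[]
for a,b in zip(P["scene"],P["top"]):
    x,e=tri(a,b);X.append(x);print(np.round(x,1),round(e,1))
X=np.array(X);print("edges",[round(float(np.linalg.norm(X[i]-X[(i+1)%4])),1) for i in range(4)])
for n in P:
    Y=np.array([plane(n,p,94) for p in P[n]]);m=Y.mean(0)
    d=Y[3]-Y[0]+Y[2]-Y[1];print(n,"center",np.round(m,1),"yaw",np.degrees(np.arctan2(d[1],d[0])),"edges",[round(float(np.linalg.norm(Y[i]-Y[(i+1)%4])),1) for i in range(4)])
E
python3 m.py
```

```text
scene [[322.6, 204.4], [301.1, 230.1], [340.7, 251.6], [359.9, 227.6]] [[322.5, 204.0], [301.0, 229.3000030517578], [340.70001220703125, 251.60000610351562], [359.8999938964844, 227.60000610351562]]
top [[323.4, 202.4], [369.3, 207.9], [375.9, 150.6], [330.2, 145.6]] [[322.5, 201.8000030517578], [369.1000061035156, 208.1999969482422], [376.1000061035156, 151.39999389648438], [328.8999938964844, 145.39999389648438]]
[492.4 -52.   94.3] 0.7
[ 475.8 -162.3   92.4] 0.8
[ 615.4 -178.9  101.3] 10.9
[631.9 -69.2  86.9] 0.8
edges [111.6, 140.9, 111.9, 140.7]
scene center [ 555.1 -114.9   94. ] yaw -6.0653711877039695 edges [111.8, 141.9, 100.9, 142.9]
top center [ 552.6 -116.6   94. ] yaw -7.927244741903457 edges [112.0, 138.8, 114.9, 138.3]
```

Call:
apply_moves(targets=[[36,-38,-8,0,0,0,0],[36,-38,-8,0,0,0,0],[36,-38,-8,0,0,0,0],[36,-38,-8,0,0,0,0],[36,-38,-8,0,0,0,0],[36,-38,-8,0,0,0,0],[36,-38,-8,0,0,0,0],[36,-38,-8,0,0,0,0],[32,-38,0,0,0,0,0],[0,0,0,0,0,0,0]])

```text
time: 1.35
tool_pos: [400.5, -91.5, 258.4]
tcp_rot: [-180.0, -0.0, 25.9]
ft_force: [0.0, 0.1, 0.2]
finger_gap: 85.3
grip_force: 0.0
```

```bash
cat > s.py <<'E'
from h import *
import json
s=sensors.sense();open("log.txt","a").write(json.dumps([s["joint_pos"].tolist(),s["tool_pos"].tolist(),s["tcp_rot"].tolist()])+"\n")
for k in("time","joint_pos","tool_pos","tcp_rot","ft_force","finger_gap"):print(k,np.round(s[k],2))
E
echo '[[-69.29155,7.5131,85.3239,0,87.264,-4.892],[259.0723,-540.5374,193.517],[-179.899,0,25.6]]'>log.txt;python3 s.py
python3 - <<'E'
from h import *
# tin & lock & handle & torch rough positions
for n,p,z in(("top",(404,213),60),("top",(295,141),51),("top",(276,186),55),("top",(412,160),30)):print(p,np.round(plane(n,p,z)))
E
```

```text
time 1.35
joint_pos [-2.0070e+01 -2.3830e+01  1.0704e+02  5.0000e-02  9.6800e+01  4.4030e+01]
tool_pos [400.52 -91.45 258.38]
tcp_rot [-1.7996e+02 -3.0000e-02  2.5910e+01]
ft_force [0.01 0.08 0.22]
finger_gap 85.35
(404, 213) [ 465. -251.   60.]
(295, 141) [653.  16.  51.]
(276, 186) [538.  64.  55.]
(412, 160) [ 603. -282.   30.]
```

Call:
apply_moves(targets=[[0,0,0,0,0,-0.164,1],[0,0,0,0,0,-0.164,1],[0,0,0,0,0,-0.164,1],[0,0,0,0,0,-0.164,1],[0,0,0,0,0,-0.164,1],[0,0,0,0,0,-0.164,1],[0,0,0,-0.174,0,0,1],[0,0,0,-0.174,0,0,1],[0,0,0,-0.174,0,0,1]])

```text
time: 2.48
tool_pos: [434.7, -106.5, 261.8]
tcp_rot: [153.4, -0.4, 82.1]
ft_force: [-7.5, -0.9, 4.7]
finger_gap: 0.3
grip_force: 0.0
```

```bash
python3 s.py
```

```text
time 2.48
joint_pos [-29.17 -51.19 127.48   9.9   78.94 -20.97]
tool_pos [ 434.73 -106.47  261.82]
tcp_rot [153.36  -0.4   82.13]
ft_force [-7.49 -0.86  4.73]
finger_gap 0.25
```

Call:
apply_moves(targets=[[0,0,20,-0.174,0,0,1],[0,0,0,-0.174,0,0,1]])

```text
time: 2.72
tool_pos: [522.5, -139.9, 242.1]
tcp_rot: [137.0, -1.3, 82.9]
ft_force: [0.3, 1.1, -0.1]
finger_gap: 0.1
grip_force: 0.0
```

```bash
python3 s.py; cat > fk.py <<'E'
import numpy as np,json
from scipy.optimize import least_squares
from scipy.spatial.transform import Rotation as R
def fk(q,p):
    d1,a1,a2,a3,d4,L,off,offz=p
    q=np.radians(q)
    Rz=lambda t:R.from_euler('z',t);Ry=lambda t:R.from_euler('y',t)
    T=Rz(q[0]);x=np.array([0,0,d1])+T.apply([a1,off,0])
    T=T*Ry(q[1]);x=x+T.apply([0,0,a2])
    T=T*Ry(q[2]);x=x+T.apply([a3,0,d4])
    T=T*Rz(q[3])*Ry(q[4]);x=x+T.apply([0,offz,L])
    T=T*Rz(q[5])*Rz(np.pi/2)
    return x,T
if __name__=="__main__":
    D=[json.loads(l) for l in open("log.txt")]
    def f(p):return np.concatenate([np.r_[fk(q,p)[0]-np.array(t)] for q,t,_ in D]+[0.001*(np.array(p)-[400,0,400,0,400,250,50,0])])
    s=least_squares(f,[400,0,400,0,400,250,50,0]);print(np.round(s.x,1),np.abs(s.fun[:-8]).max())
    for q,t,e in D:print(np.degrees((fk(q,s.x)[1].inv()*R.from_euler('xyz',e,degrees=True)).magnitude()))
    np.save("p.npy",s.x)
E
python3 fk.py
```

```text
time 2.72
joint_pos [-35.03 -51.08 136.18  23.2   58.01 -33.18]
tool_pos [ 522.53 -139.93  242.15]
tcp_rot [137.03  -1.33  82.88]
ft_force [ 0.34  1.05 -0.11]
finger_gap 0.06
[318.1   0.  369.1  61.6 553.4 401.6  51.2   0. ] 0.004190074434006874
0.008632252906624567
2.947520898527886e-14
1.5299963995625235e-14
4.5649547476909066e-14
```

```bash
cat > ik.py <<'E'
import numpy as np
from fk import fk
from scipy.optimize import least_squares
p=np.load("p.npy")
lo=np.array([-169,-50.5,2,-76,1,-152]);hi=np.array([169,129,142.5,256,156,152])
def solve(x,d,starts):
    best=[]
    for s in starts:
        f=lambda q:np.r_[(fk(np.r_[q,0],p)[0]-x)/100,3*(fk(np.r_[q,0],p)[1].apply([0,0,1])-d)]
        r=least_squares(f,np.clip(s,lo[:5]+.1,hi[:5]-.1),bounds=(lo[:5],hi[:5]),xtol=1e-6,max_nfev=40)
        if r.cost<1e-4:best.append(r.x)
    return best
def dirv(az,el):
    a,e=np.radians([az-7.7,el]);return np.array([np.cos(a)*np.cos(e),np.sin(a)*np.cos(e),-np.sin(e)])
u=np.array([.991,-.134,0])
if __name__=="__main__":
    starts=[[-35,-40,130,20,60],[-35,-30,130,180,60],[-20,-20,120,90,60],[-60,-20,120,-60,60],[30,-10,110,110,90],[-60,20,110,60,90]]
    c=np.array([554,-116,0])
    lip=c-60*u+[0,0,75]; 
    for az in(-90,-60,-30,0,30,60,90):
        for el in(0,15,30,45):
            S=solve(lip,dirv(az,el),starts)
            U={tuple(np.round(s,0).astype(int).tolist()) for s in S}
            print(az,el,list(U)[:4])
E
time python3 ik.py
```

```text
-90 0 [(23, 55, 84, -66, 110)]
-90 15 [(22, 41, 91, -59, 100)]
-90 30 [(19, 28, 97, -51, 92)]
-90 45 [(13, 15, 103, -42, 83)]
-60 0 []
-60 15 [(29, 23, 120, -76, 82)]
-60 30 [(24, 6, 125, -66, 72)]
-60 45 [(15, -6, 125, -51, 65)]
-30 0 [(25, 32, 139, 243, 86)]
-30 15 []
-30 30 []
-30 45 []
0 0 []
0 15 []
0 30 []
0 45 []
30 0 [(-75, 33, 132, 83, 92)]
30 15 [(-72, 8, 141, 78, 80)]
30 30 []
30 45 [(-52, -26, 141, 51, 62)]
60 0 [(-66, 45, 105, 66, 104)]
60 15 [(-64, 29, 111, 60, 95)]
60 30 [(-60, 14, 116, 54, 86)]
60 45 [(-52, 1, 118, 44, 79)]
90 0 [(-53, 59, 75, 54, 121)]
90 15 [(-52, 46, 82, 48, 112)]
90 30 [(-50, 33, 89, 41, 103)]
90 45 [(-45, 21, 96, 34, 94)]
real	0m13.337s
user	0m13.891s
sys	0m0.080s
```

```bash
cat > plan.py <<'E'
import sys
from ik import *
from scipy.spatial.transform import Rotation as R
from bench import sensors
v=np.array([.134,.991,0]);Z=np.array([0,0,1.])
c=np.array([554,-116,0.])
H=lambda x,y,z:c+(x+15)*u+y*v+(z+8)*Z      # housing frame -> world
def pose():
    s=sensors.sense();return s["tool_pos"],R.from_euler("xyz",s["tcp_rot"],degrees=True),s["joint_pos"]
def delta(x,Rg,to,Rt):
    return np.round(Rg.inv().apply(to-x),1),np.round((Rg.inv()*Rt).as_rotvec(),3)
def minrot(Rg,d):
    z=Rg.apply([0,0,1]);a=np.cross(z,d);a/=np.linalg.norm(a)
    return R.from_rotvec(a*np.arccos(np.clip(z@d,-1,1)))*Rg
def fullik(x,Rt,q0):
    f=lambda q:np.r_[(fk(q,p)[0]-x)/100,3*(fk(q,p)[1].inv()*Rt).as_rotvec()]
    r=least_squares(f,np.clip(q0,lo+.01,hi-.01),bounds=(lo,hi));return r.x,r.cost
def arc(th,Rr=125,rho=10,y=7):
    t=np.radians(th);return H(55-Rr*np.cos(t)-rho*np.sin(t),y,78+Rr*np.sin(t)-rho*np.cos(t))
E
python3 - <<'E'
from plan import *
x,Rg,q=pose()
for az,el in((45,30),(45,25),(55,30)):
    d=dirv(az,el);Rt=minrot(Rg,d)
    T=H(-70,7,42)
    print("==",az,el,"rot",np.degrees((Rg.inv()*Rt).magnitude()))
    qq=q
    for nm,X in(("via",T-120*d+[-20,0,40]),("pre",T-70*d),("in",T),("a0",arc(0)),("a30",arc(30)),("a60",arc(60)),("a90",arc(90)),("a104",arc(104))):
        qq,cst=fullik(X,Rt,qq);print(nm,np.round(X),np.round(qq),"bad" if cst>1e-4 else "")
E
```

```text
== 45 30 rot 37.09355876290383
via [ 398. -165.  150.] [ -80.   -9.  129.   51.   95. -100.] 
pre [ 452. -138.   85.] [ -71.    0.  130.   56.   84. -103.] 
in [ 500. -102.   50.] [ -62.    5.  130.   62.   75. -104.] 
a0 [ 500. -102.   76.] [ -62.    1.  130.   61.   77. -101.] 
a30 [ 512. -103.  140.] [-61.  -8. 129.  60.  81. -92.] 
a60 [ 554. -109.  189.] [-56.  -8. 124.  61.  80. -84.] 
a90 [ 614. -117.  211.] [-50.  -3. 116.  63.  77. -80.] 
a104 [ 645. -121.  210.] [-48.   2. 112.  63.  75. -79.] 
== 45 25 rot 40.43534987769484
via [ 394. -168.  141.] [ -82.   -2.  128.   52.   96. -107.] 
pre [ 450. -140.   80.] [ -73.    7.  128.   58.   86. -110.] 
in [ 500. -102.   50.] [ -64.   11.  129.   65.   78. -111.] 
a0 [ 500. -102.   76.] [ -64.    6.  130.   64.   80. -108.] 
a30 [ 512. -103.  140.] [-63.  -3. 129.  64.  83. -98.] 
a60 [ 554. -109.  189.] [-58.  -5. 124.  66.  82. -91.] 
a90 [ 614. -117.  211.] [-52.   0. 117.  68.  79. -86.] 
a104 [ 645. -121.  210.] [-50.   4. 113.  69.  77. -85.] 
== 55 30 rot 43.84925899137521
via [ 410. -178.  150.] [-74.   3. 118.  48.  98. -96.] 
pre [ 459. -146.   85.] [-67.  10. 119.  52.  88. -98.] 
in [ 500. -102.   50.] [-60.  13. 121.  57.  81. -99.] 
a0 [ 500. -102.   76.] [-60.   9. 121.  56.  83. -96.] 
a30 [ 512. -103.  140.] [-59.   2. 120.  56.  87. -89.] 
a60 [ 554. -109.  189.] [-55.   2. 114.  58.  87. -82.] 
a90 [ 614. -117.  211.] [-50.   7. 106.  60.  85. -77.] 
a104 [ 645. -121.  210.] [-48.  10. 102.  60.  83. -76.]
```

```bash
cat >> plan.py <<'E'
def twist(to,Rt,n):
    from scipy.linalg import logm
    x,Rg,_=pose();M=np.eye(4);M[:3,:3]=(Rg.inv()*Rt).as_matrix();M[:3,3]=Rg.inv().apply(to-x)
    L=np.real(logm(M))/n;print("row x%d"%n,np.round(L[:3,3],1),np.round([L[2,1],L[0,2],L[1,0]],4))
D=dirv(45,30);TIN=H(-70,7,42)
E
python3 - <<'E'
from plan import *
x,Rg,q=pose();Rt=minrot(Rg,D);np.save("Rt.npy",Rt.as_matrix())
twist(TIN-120*D+[-20,0,40],Rt,10)
E
```

```text
row x10 [ -3.5 -14.9  -3.7] [-0.011   0.0638 -0.    ]
```

Call:
apply_moves(targets=[[-3.5,-14.9,-3.7,-0.011,0.064,0,1],[-3.5,-14.9,-3.7,-0.011,0.064,0,1],[-3.5,-14.9,-3.7,-0.011,0.064,0,1],[-3.5,-14.9,-3.7,-0.011,0.064,0,1],[-3.5,-14.9,-3.7,-0.011,0.064,0,1],[-3.5,-14.9,-3.7,-0.011,0.064,0,1],[-3.5,-14.9,-3.7,-0.011,0.064,0,1],[-3.5,-14.9,-3.7,-0.011,0.064,0,1],[-3.5,-14.9,-3.7,-0.011,0.064,0,1],[-3.5,-14.9,-3.7,-0.011,0.064,0,1],[0,0,0,0,0,0,1]])

```text
time: 4.1
tool_pos: [398.1, -165.2, 152.2]
tcp_rot: [123.8, -26.1, 111.4]
ft_force: [-0.7, 0.2, 1.0]
finger_gap: 0.1
grip_force: 0.0
```

```bash
python3 s.py; python3 - <<'E'
from plan import *
Rt=R.from_matrix(np.load("Rt.npy"));x,Rg,q=pose()
print(TIN-120*D+[-20,0,40]); twist(TIN-70*D,Rt,4)
E
```

```text
time 4.1
joint_pos [-79.4   -8.4  128.45  50.75  95.26 -98.86]
tool_pos [ 398.08 -165.2   152.19]
tcp_rot [123.77 -26.05 111.35]
ft_force [-0.65  0.17  1.02]
finger_gap 0.1
[ 397.76497091 -164.66916188  150.        ]
row x4 [-6.1 -4.7 21.2] [-0.0006 -0.0015 -0.002 ]
```

Call:
apply_moves(targets=[[-6.1,-4.7,21.2,0,-0.0015,-0.002,1],[-6.1,-4.7,21.2,0,-0.0015,-0.002,1],[-6.1,-4.7,21.2,0,-0.0015,-0.002,1],[-6.1,-4.7,21.2,0,-0.0015,-0.002,1],[0,0,14,0,0,0,1],[0,0,14,0,0,0,1],[0,0,14,0,0,0,1],[0,0,14,0,0,0,1],[0,0,14,0,0,0,1],[0,0,0,0,0,0,1]])

```text
time: 5.35
tool_pos: [501.1, -100.0, 50.8]
tcp_rot: [123.8, -25.3, 111.5]
ft_force: [0.9, 0.6, -0.9]
finger_gap: -0.1
grip_force: 0.0
```

```bash
python3 s.py; python3 - <<'E'
from plan import *
print(TIN)
x,Rg,q=pose()
print("tool axes: u",np.round(Rg.inv().apply(u),3),"v",np.round(Rg.inv().apply(v),3),"z",np.round(Rg.inv().apply(Z),3))
o=[]
for n,c0 in(("scene",(330,230)),("top",(350,177))):
    a=optics.snapshot(n)[:,:,::-1] if 0 else __import__("bench").optics.snapshot(n)[:,:,::-1];a_,b=c0
    import cv2;o.append(cv2.resize(a[b-50:b+50,a_-50:a_+50],(396,396),interpolation=2))
cv2.imwrite("pics/in.png",np.hstack(o))
E
```

```text
time 5.35
joint_pos [ -61.7     4.83  129.86   61.92   75.18 -103.84]
tool_pos [ 501.06 -100.01   50.75]
tcp_rot [123.83 -25.28 111.54]
ft_force [ 0.9   0.62 -0.87]
finger_gap -0.14
[ 500.433 -101.693   50.   ]
tool axes: u [-0.442  0.659  0.609] v [ 0.789 -0.038  0.613] z [ 0.427  0.751 -0.503]
```

View pics/in.png

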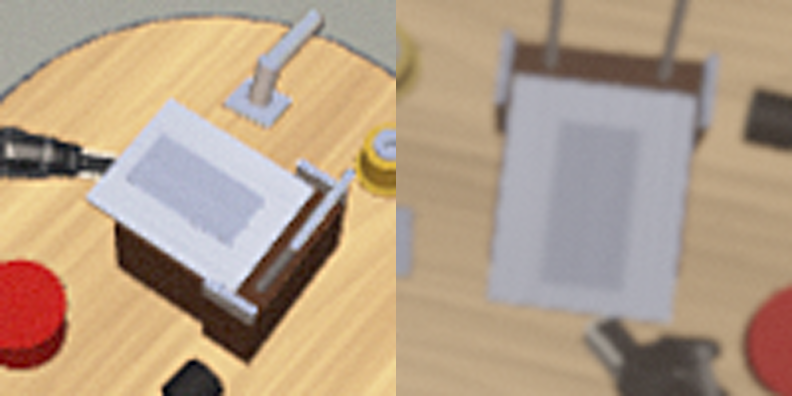

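```bash
python3 - <<'E'
from plan import *; from h import proj
x,Rg,q=pose();z=Rg.apply([0,0,1])
for n,c0,off in(("top",(350,177),396),("scene",(330,230),0)):
    for k in(0,-15,-30,-45,-60):
        a=proj(n,x+k*z);print(n,k,np.round((a-np.array(c0)+50)*3.96+[off,0]))
    print("lip",np.round((proj(n,H(-85,0,86))-np.array(c0)+50)*3.96+[off,0]))
E
```

```text
top 0 [564. 289.]
top -15 [577. 304.]
top -30 [591. 319.]
top -45 [605. 334.]
top -60 [619. 350.]
lip [577. 308.]
scene 0 [150. 173.]
scene -15 [134. 171.]
scene -30 [118. 168.]
scene -45 [101. 166.]
scene -60 [ 85. 164.]
lip [127. 144.]
```

```bash
cat > rows.py <<'E'
from plan import *
def rows(pts,n=None):
    x,Rg,_=pose();pr=x
    for P in pts:
        print(np.round(Rg.inv().apply(P-pr),1).tolist());pr=P
E
python3 - <<'E'
from rows import *
rows([H(-70,7,42)*(1-k/4)+arc(0)*k/4 for k in(1,2,3,4)]+[arc(t) for t in range(5,51,5)])
E
```

```text
[1.9, 3.6, -3.3]
[2.8, 4.9, -3.3]
[2.8, 4.9, -3.3]
[2.8, 4.9, -3.3]
[4.8, 8.0, -5.7]
[4.4, 8.6, -5.2]
[4.0, 9.1, -4.5]
[3.5, 9.6, -3.9]
[2.9, 10.0, -3.2]
[2.4, 10.4, -2.5]
[1.9, 10.6, -1.7]
[1.3, 10.8, -1.0]
[0.7, 10.9, -0.2]
[0.1, 10.9, 0.5]
```

Call:
apply_moves(targets=[[1.9,3.6,-3.3,0,0,0,1],[2.8,4.9,-3.3,0,0,0,1],[2.8,4.9,-3.3,0,0,0,1],[2.8,4.9,-3.3,0,0,0,1],[4.8,8.0,-5.7,0,0,0,1],[4.4,8.6,-5.2,0,0,0,1],[4.0,9.1,-4.5,0,0,0,1],[3.5,9.6,-3.9,0,0,0,1],[0,0,0,0,0,0,1]])

```text
time: 6.58
tool_pos: [505.0, -102.9, 120.6]
tcp_rot: [123.8, -25.1, 111.5]
ft_force: [0.2, 0.2, -0.4]
finger_gap: -0.2
grip_force: 0.0
```

```bash
cat > look.py <<'E'
import sys,cv2,numpy as np
from bench import optics
o=[]
for n,(a,b) in(("scene",(340,220)),("top",(350,160))):
    im=optics.snapshot(n)[:,:,::-1];cv2.imwrite(f"pics/{sys.argv[1]}_{n}.png",im)
    o.append(cv2.resize(im[b-60:b+60,a-60:a+60],(396,396),interpolation=2))
cv2.imwrite(f"pics/{sys.argv[1]}.png",np.hstack(o))
E
python3 s.py; python3 look.py a20
```

```text
time 6.58
joint_pos [-61.41  -5.93 130.18  60.14  79.91 -94.55]
tool_pos [ 504.95 -102.92  120.59]
tcp_rot [123.78 -25.06 111.49]
ft_force [ 0.2   0.25 -0.39]
finger_gap -0.25
```

View pics/a20.png

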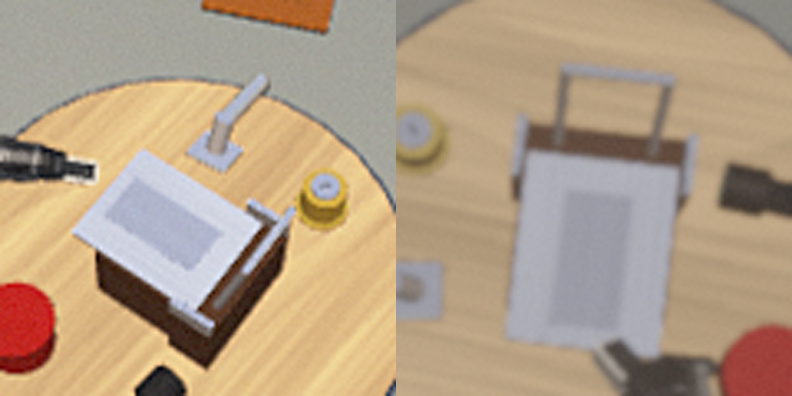

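```bash
python3 - <<'E'
from plan import *; from h import proj,tri,plane
x,Rg,q=pose();z=Rg.apply([0,0,1])
for n,c0,off in(("scene",(340,220),0),("top",(350,160),396)):
    for k in(0,-15,-30):
        a=proj(n,x+k*z);print(n,k,np.round(a,1),np.round((a-np.array(c0)+60)*3.3+[off,0]))
    print("lip",np.round((proj(n,H(-85,0,86))-np.array(c0)+60)*3.3+[off,0]))
print(tri((280+98/3.3,160+172/3.3),(290+202/3.3,100+345/3.3)))
E
```

```text
scene 0 [318.3 213.8] [126. 177.]
scene -15 [314.  213.1] [112. 175.]
scene -30 [309.7 212.5] [ 98. 173.]
lip [106. 186.]
top 0 [344.  195.3] [574. 314.]
top -15 [347.7 199.3] [586. 328.]
top -30 [351.4 203.3] [599. 341.]
lip [579. 346.]
(array([ 481.95944029, -117.06851827,  133.43789907]), np.float64(2.0616464477971808))
```

The cover hasn't moved: in the crop the real fingertip is at scene (98,172) and top (598,345), in front of the lip. That is about 29 mm short of the reported TCP along the tool axis. I'll back off and insert 29 mm deeper.

```bash
python3 - <<'E'
from rows import *
x,Rg,q=pose();Rt=Rg
print(np.round(Rg.apply([0,0,1])-D,3))
D=Rg.apply([0,0,1])
a=x-60*D;b=TIN-41*D;c2=TIN+29*D
rows([a,b,c2])
for P in(a,b,c2,arc(0)+29*D,arc(60)+29*D,arc(100)+29*D):
    q,cst=fullik(P,Rg,q);print(np.round(P),np.round(q),cst<1e-4)
E
```

```text
[-0.002 -0.    -0.004]
[0.0, -0.0, -60.0]
[-27.7, -54.9, 51.6]
[-0.0, 0.0, 70.0]
[ 463. -134.  150.] [-69.  -9. 129.  56.  88. -94.] True
[ 472. -123.   71.] [ -67.    2.  130.   58.   80. -103.] True
[520. -86.  35.] [ -58.    8.  129.   65.   72. -105.] True
[520. -86.  61.] [ -58.    3.  130.   64.   74. -101.] True
[574. -94. 175.] [-53.  -6. 124.  63.  77. -84.] True
[ 656. -105.  196.] [-46.   2. 112.  64.  72. -79.] True
```

Call:
apply_moves(targets=[[0,0,-20,0,0,0,1],[0,0,-20,0,0,0,1],[0,0,-20,0,0,0,1],[-7,-13.7,12.9,0,0,0,1],[-7,-13.7,12.9,0,0,0,1],[-7,-13.7,12.9,0,0,0,1],[-7,-13.7,12.9,0,0,0,1],[0,0,14,0,0,0,1],[0,0,14,0,0,0,1],[0,0,14,0,0,0,1],[0,0,14,0,0,0,1],[0,0,14,0,0,0,1],[0,0,0,0,0,0,1]])

```text
time: 8.3
tool_pos: [520.7, -85.5, 34.9]
tcp_rot: [123.8, -25.2, 111.6]
ft_force: [-1.3, 0.1, -0.2]
finger_gap: -0.2
grip_force: 0.0
```

```bash
python3 s.py|sed -n '1p;4,6p'; python3 - <<'E'
from rows import *
x,Rg,q=pose();D=Rg.apply([0,0,1])
print(TIN+29*D)
rows([TIN*(1-k/5)+arc(0)*k/5+29*D for k in range(1,6)]+[arc(t)+29*D for t in range(5,101,5)])
E
```

```text
time 8.3
tcp_rot [123.83 -25.25 111.55]
ft_force [-1.32  0.06 -0.22]
finger_gap -0.24
[520.30958052 -86.43865474  35.39772286]
[1.7, 4.1, -3.6]
[2.2, 3.9, -2.6]
[2.2, 3.9, -2.6]
[2.2, 3.9, -2.6]
[2.2, 3.9, -2.6]
[4.8, 8.0, -5.7]
[4.4, 8.6, -5.2]
[4.0, 9.1, -4.5]
[3.5, 9.6, -3.9]
[3.0, 10.0, -3.2]
[2.4, 10.4, -2.5]
[1.9, 10.6, -1.7]
[1.3, 10.8, -1.0]
[0.7, 10.9, -0.3]
[0.1, 10.9, 0.5]
[-0.5, 10.9, 1.3]
[-1.0, 10.7, 2.0]
[-1.6, 10.5, 2.7]
[-2.2, 10.2, 3.4]
[-2.7, 9.8, 4.1]
[-3.3, 9.3, 4.7]
[-3.8, 8.8, 5.4]
[-4.2, 8.2, 5.9]
[-4.7, 7.5, 6.5]
[-5.1, 6.8, 6.9]
```

Now lift to an arc angle of about 15° and check.

Call:
apply_moves(targets=[[1.7,4.1,-3.6,0,0,0,1],[2.2,3.9,-2.6,0,0,0,1],[2.2,3.9,-2.6,0,0,0,1],[2.2,3.9,-2.6,0,0,0,1],[2.2,3.9,-2.6,0,0,0,1],[4.8,8.0,-5.7,0,0,0,1],[4.4,8.6,-5.2,0,0,0,1],[4.0,9.1,-4.5,0,0,0,1],[0,0,0,0,0,0,1]])

```text
time: 9.43
tool_pos: [522.3, -88.4, 95.5]
tcp_rot: [123.8, -25.1, 111.5]
ft_force: [-1.6, 0.2, -0.3]
finger_gap: 0.0
grip_force: 0.8
```

```bash
python3 s.py|sed -n '1p;3,6p'; python3 look.py b15
```

```text
time 9.43
tool_pos [522.28 -88.37  95.53]
tcp_rot [123.78 -25.07 111.51]
ft_force [-1.64  0.21 -0.32]
finger_gap 0.01
```

View pics/b15.png

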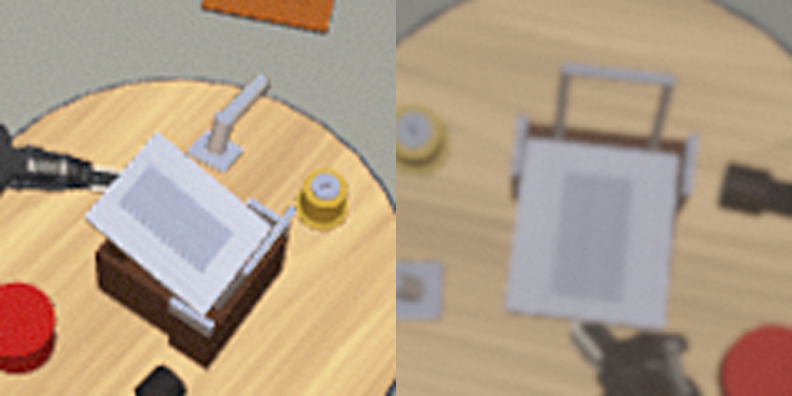

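The cover is now tilted and square, and its back edge has slid a few mm towards the bars (back edge at crop row 145). I'll continue the arc, shifted 7 mm towards the back.

Call:
apply_moves(targets=[[2.9,10.5,-3.0,0,0,0,1],[2.4,10.9,-2.3,0,0,0,1],[1.8,11.3,-1.6,0,0,0,1],[1.3,11.5,-0.8,0,0,0,1],[0.7,11.7,-0.1,0,0,0,1],[0.7,10.9,-0.3,0,0,0,1],[0.1,10.9,0.5,0,0,0,1],[-0.5,10.9,1.3,0,0,0,1],[-1.0,10.7,2.0,0,0,0,1],[0,0,0,0,0,0,1]])

```text
time: 10.78
tool_pos: [581.2, -95.8, 175.6]
tcp_rot: [123.8, -25.1, 111.5]
ft_force: [-0.4, 0.3, 0.3]
finger_gap: -0.0
grip_force: 0.3
```

```bash
python3 s.py|sed -n '1p;3,6p'; python3 look.py c60
```

```text
time 10.78
tool_pos [581.18 -95.79 175.62]
tcp_rot [123.77 -25.13 111.51]
ft_force [-0.38  0.28  0.28]
finger_gap -0.02
```

View pics/c60.png

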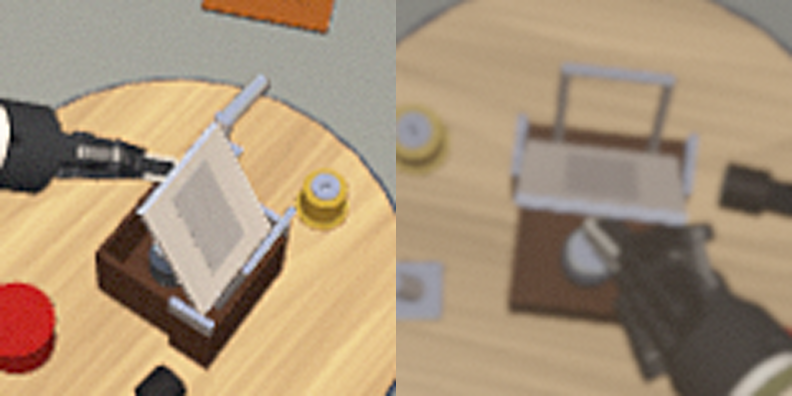

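The cover is at about 60°, square between the lugs, and the plunger head shows at top crop (590,258). I'll push on past vertical, slowing near the end.

Call:
apply_moves(targets=[[-1.6,10.5,2.7,0,0,0,1],[-2.2,10.2,3.4,0,0,0,1],[-2.7,9.8,4.1,0,0,0,1],[-1.6,4.7,2.4,0,0,0,1],[-1.6,4.7,2.4,0,0,0,1],[-1.9,4.4,2.7,0,0,0,1],[-1.9,4.4,2.7,0,0,0,1],[-2.1,4.1,3.0,0,0,0,1],[-2.1,4.1,3.0,0,0,0,1],[-2.3,3.8,3.2,0,0,0,1],[-2.3,3.8,3.2,0,0,0,1],[0,0,0,0,0,0,1]])

```text
time: 12.38
tool_pos: [652.4, -105.2, 197.3]
tcp_rot: [123.8, -25.2, 111.5]
ft_force: [0.3, 0.7, 0.3]
finger_gap: -0.1
grip_force: 0.0
```

```bash
python3 s.py|sed -n '1p;3,6p'; python3 look.py d95
```

```text
time 12.38
tool_pos [ 652.39 -105.25  197.34]
tcp_rot [123.81 -25.19 111.48]
ft_force [0.31 0.66 0.32]
finger_gap -0.05
```

View pics/d95.png

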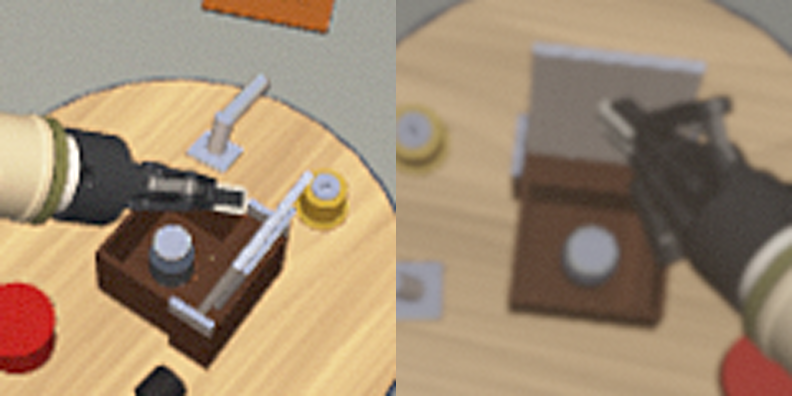

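The cover now leans on the rest, with its top edge at top crop (533..705, 47..67). The plunger head is visible at scene crop (173,238) and top crop (591,248). Next I'll triangulate the head and plan the retreat and the press.

```bash
python3 - <<'E'
from rows import *; from h import tri,proj
P,e=tri((280+173/3.3,160+238/3.3),(290+195/3.3,100+249/3.3));print("plunger",np.round(P,1),round(e,1),"pred",H(-8,0,66))
x,Rg,q=pose();D=Rg.apply([0,0,1]);a=x-110*D
Rt=minrot(Rg,np.array([0,0,-1.]));np.save("Rd.npy",Rt.as_matrix())
for X,RR in((a,Rg),([560,-117,120],Rt),([560,-117,35],Rt)):
    q,cst=fullik(np.array(X),RR,q);print(np.round(X),np.round(q),cst<1e-4)
E
```

```text
plunger [ 560.  -116.9   72.2] 3.0 pred [ 560.937 -116.938   74.   ]
[ 577. -163.  253.] [-57.  -5. 113.  60.  85. -79.] True
[ 560 -117  120] [-17.   6.  95.   0.  79. -25.] True
[ 560 -117   35] [-17.  11.  99.  -0.  70. -25.] True
```

Call:
apply_moves(targets=[[0,0,-15,0,0,0,1],[0,0,-30,0,0,0,1],[0,0,-35,0,0,0,1],[0,0,-30,0,0,0,1],[0,0,0,0,0,0,1]])

```text
time: 13.1
tool_pos: [575.9, -165.4, 254.5]
tcp_rot: [123.8, -25.0, 111.3]
ft_force: [0.4, 0.1, -0.2]
finger_gap: -0.1
grip_force: 0.0
```

```bash
python3 - <<'E'
from rows import *
Rt=R.from_matrix(np.load("Rd.npy"));x,Rg,q=pose();print(x)
to=np.array([560,-117,130.])
twist(to,Rt,12)
# path of the tip & gripper body along it
from scipy.spatial.transform import Slerp
E
```

```text
[ 575.94810522 -165.40870543  254.53368775]
row x12 [ 1.5 -5.6 10.1] [ 0.0758 -0.0425 -0.0001]
```

```bash
python3 - <<'E'
from rows import *
Rt=R.from_matrix(np.load("Rd.npy"));twist(np.array([555,-118,240.]),Rt,10)
E
```

```text
row x10 [ 4.6 -2.2  1.9] [ 0.091  -0.051  -0.0001]
```

Call:
apply_moves(targets=[[4.6,-2.2,1.9,0.091,-0.051,0,1],[4.6,-2.2,1.9,0.091,-0.051,0,1],[4.6,-2.2,1.9,0.091,-0.051,0,1],[4.6,-2.2,1.9,0.091,-0.051,0,1],[4.6,-2.2,1.9,0.091,-0.051,0,1],[4.6,-2.2,1.9,0.091,-0.051,0,1],[4.6,-2.2,1.9,0.091,-0.051,0,1],[4.6,-2.2,1.9,0.091,-0.051,0,1],[4.6,-2.2,1.9,0.091,-0.051,0,1],[4.6,-2.2,1.9,0.091,-0.051,0,1],[0,0,0,0,0,0,1]])

```text
time: 14.48
tool_pos: [556.2, -112.7, 238.3]
tcp_rot: [-179.8, -0.2, 98.2]
ft_force: [0.6, 0.1, 0.4]
finger_gap: 0.3
grip_force: 0.0
```

```bash
python3 s.py; python3 - <<'E'
from rows import *
Rt=R.from_matrix(np.load("Rd.npy"));twist(np.array([560,-117,110.]),Rt,6)
E
```

```text
time 14.48
joint_pos [-16.72   1.9   86.6    0.13  91.78 -24.92]
tool_pos [ 556.18 -112.69  238.25]
tcp_rot [-179.8    -0.24   98.2 ]
ft_force [0.56 0.11 0.35]
finger_gap 0.26
row x6 [-0.8  0.6 21.4] [-0.0006 -0.0007  0.001 ]
```

Call:
apply_moves(targets=[[-0.8,0.6,21.4,0,0,0.001,1],[-0.8,0.6,21.4,0,0,0.001,1],[-0.8,0.6,21.4,0,0,0.001,1],[-0.8,0.6,21.4,0,0,0.001,1],[-0.8,0.6,21.4,0,0,0.001,1],[-0.8,0.6,21.4,0,0,0.001,1],[0,0,12,0,0,0,1],[0,0,0,0,0,0,1]])

```text
time: 15.48
tool_pos: [558.6, -118.7, 97.9]
tcp_rot: [-179.8, -0.3, 97.6]
ft_force: [-0.4, 0.7, 0.3]
finger_gap: -0.0
grip_force: 0.0
```

```bash
python3 s.py|sed -n '1p;3,6p'; python3 look.py e
```

```text
time 15.48
tool_pos [ 558.56 -118.66   97.88]
tcp_rot [-179.81   -0.26   97.61]
ft_force [-0.4   0.67  0.29]
finger_gap -0.0
```

View pics/e.png

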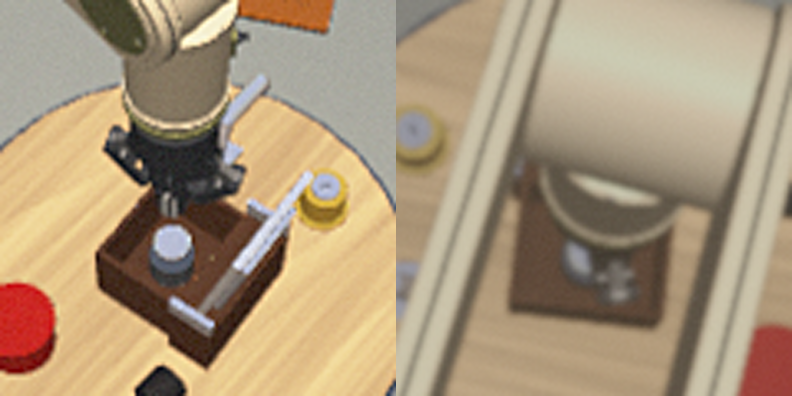

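```bash
python3 - <<'E'
from h import *
for z in(98,127,150):
  for n,c0,off in(("scene",(340,220),0),("top",(350,160),396)):
    a=proj(n,[558.6,-118.7,z]);print(z,n,np.round((a-np.array(c0)+60)*3.3+[off,0]))
print(np.round(tri((280+172/3.3,160+213/3.3),(290+(600-396)/3.3,100+265/3.3))[0]))
E
```

```text
98 scene [169. 226.]
98 top [594. 243.]
127 scene [170. 211.]
127 top [596. 236.]
150 scene [170. 199.]
150 top [598. 231.]
[ 549. -116.  108.]
```

The fingertips are over the plunger at scene crop (172,213), which fits a tip at z≈126 mm. I'll go down.

Call:
apply_moves(targets=[[0,0,15,0,0,0,1],[0,0,15,0,0,0,1],[0,0,15,0,0,0,1],[0,0,5,0,0,0,1],[0,0,4,0,0,0,1],[0,0,2,0,0,0,1],[0,0,0,0,0,0,1]])

```text
time: 16.45
tool_pos: [559.7, -118.6, 43.2]
tcp_rot: [-179.9, -0.2, 97.6]
ft_force: [0.6, -0.2, -0.0]
finger_gap: 0.2
grip_force: 0.0
```

Call:
apply_moves(targets=[[0,0,2,0,0,0,1],[0,0,2,0,0,0,1],[0,0,0,0,0,0,1]])

```text
time: 16.82
tool_pos: [559.3, -118.4, 38.7]
tcp_rot: [-179.9, -0.2, 97.6]
ft_force: [-0.3, 0.1, -0.1]
finger_gap: 0.2
grip_force: 0.0
```

Call:
apply_moves(targets=[[0,0,2,0,0,0,1],[0,0,2,0,0,0,1],[0,0,0,0,0,0,1]])

```text
time: 17.2
tool_pos: [559.6, -118.5, 35.0]
tcp_rot: [-179.9, -0.2, 97.6]
ft_force: [0.3, 1.1, 2.5]
finger_gap: -0.1
grip_force: 1.0
```

Call:
apply_moves(targets=[[0,0,2,0,0,0,1],[0,0,2,0,0,0,1],[0,0,2,0,0,0,1],[0,0,0,0,0,0,1]])

```text
time: 17.7
tool_pos: [559.7, -118.5, 29.0]
tcp_rot: [-179.9, -0.2, 97.6]
ft_force: [-0.6, 0.6, 4.5]
finger_gap: -0.1
grip_force: 2.3
```

Call:
apply_moves(targets=[[0,0,1.5,0,0,0,1],[0,0,1.5,0,0,0,1],[0,0,0,0,0,0,1]])

```text
time: 18.08
tool_pos: [559.8, -118.6, 27.2]
tcp_rot: [-179.9, -0.2, 97.6]
ft_force: [-3.8, 0.7, 13.1]
finger_gap: 0.1
grip_force: 6.4
```

Call:
apply_moves(targets=[[0,0,1,0,0,0,1],[0,0,0,0,0,0,1],[0,0,0,0,0,0,1]])

```text
time: 18.45
tool_pos: [559.8, -118.5, 27.0]
tcp_rot: [-179.9, -0.2, 97.7]
ft_force: [-7.7, 2.3, 19.3]
finger_gap: -0.2
grip_force: 9.8
```

Firm stop: the force rises while the tip holds still. I'll release straight up.

Call:
apply_moves(targets=[[0,0,-5,0,0,0,1],[0,0,-10,0,0,0,1],[0,0,-20,0,0,0,1],[0,0,-40,0,0,0,1],[0,0,-50,0,0,0,1],[0,-50,-20,0,0,0,1],[0,-60,-10,0,0,0,1],[0,-50,0,0,0,0,1],[0,0,0,0,0,0,1],[0,0,0,0,0,0,1]])

```text
time: 19.7
tool_pos: [401.7, -140.4, 181.2]
tcp_rot: [-180.0, -0.1, 97.6]
ft_force: [-0.3, 0.5, -0.6]
finger_gap: 0.3
grip_force: 0.0
```

```bash
python3 look.py f; python3 s.py|sed -n '1p;3,6p'
```

```text
time 19.8
tool_pos [ 402.01 -140.18  180.75]
tcp_rot [-179.92   -0.18   97.66]
ft_force [ 0.68 -0.73 -0.05]
finger_gap -0.32
```

View pics/f.png

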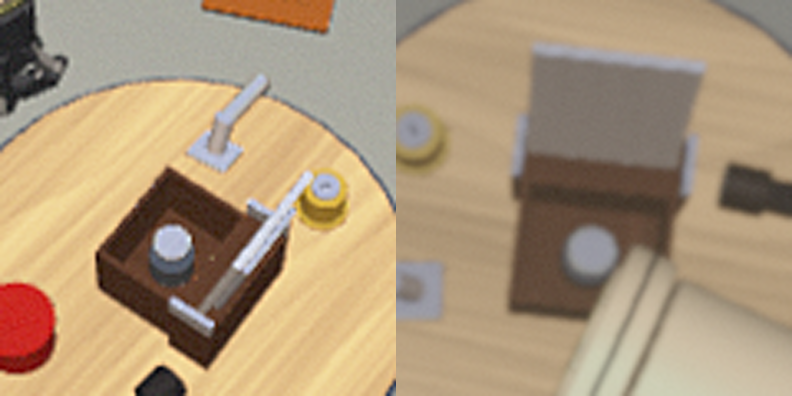

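The cover is leaning squarely on the rest, the plunger is up again at scene crop (173,238), the other things are undisturbed, and the arm is clear of everything.

```bash
python3 -c "
from bench import r
print(r.hand_in())"
```

```text
the job is handed in; nothing more can be done
None
```

I handed the job in: the cover leans squarely on the wire rest, the plunger went down to a firm stop and came back up, and nothing else on the turntable looks moved; the hand-in gave no verdict.

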